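# Finish packing an order tray, layer by layer

### The arm

A 6-joint arm with a two-finger parallel gripper is mounted at the origin on the work surface. World frame = base frame: x ahead of the robot, y to its left, z up, the work surface at z = 0. Lengths are in m, angles in rad, forces in N, time in s.
With the tool pointing down it reaches from about 0.35 to 0.85 m from the base axis. Payload 8.1 kg.
Tool frame: the origin (TCP) lies at the very end of the fingers, on their centre line; the grasp point (between the pads) lies 19 mm behind it; z points along the fingers, y is the direction in which the jaws open and shut (so a half turn about z gives the same grasp; the last joint's range is limited). The gripper opens to 93 mm and grips with 3 to 60 N. Pads are 15 mm wide; open, the fingers measure 128 mm over their backs; the gripper's body (75 mm by 188 mm) begins 65 mm behind the grasp point.
Start: joints at [1.144, 0.13, 1.488, -0, 1.523, -0.085], TCP at [0.201, 0.565, 0.219] pointing down, gripper open.
Joint ranges: [-2.96, 2.96], [-0.89, 2.26], [0.02, 2.5], [-1.34, 4.48], [0, 2.73], [-2.66, 2.66]. Speed limits (rad/s): [2.39, 2.39, 2.79, 3.14, 3.14, 3.14].

### API

Orientations are given as a rotation vector (axis times angle).
In Python, from plant import * gives the robot as it stands.
- The arm moves only by the tool apply_moves, never from a script. Its argument "commands" is one flat list of numbers, 7 for each row, row after row: the shift along the world's x, y, z in cm, then the turn, a rotation vector about the world's x, y, z in rad, then the finger opening in cm, from 0 to 9.3. A call has 1 to 8 rows; each row shifts and turns the pose as measured when the row begins; what a row does not reach is not made up. A row lasts 1/8 s, in which the tool goes at most 62.5 mm and 10.7 degrees, less where a joint would pass 70% of its speed; a pose out of reach is approached as far as the arm can. A call with a gripper value outside its range is refused whole. The fingers move at their own pace and stop on an object; "squeeze" is the grip in N (left out, the last holds). Time passes only in rows, so rows that do not move let the fingers close. It gives the time, the measured TCP pose, the force and the opening at its end, in the units of the state.
- read_state(): the state, without advancing time (a new reading comes with each control period).
- read_camera(name): name is "scene" or "top" or "wrist"; returns (picture, depth): 384x512x3 uint8, blue, green, red; 384x512 float32, m along the optical axis (not along the pixel's ray), 0 where there is no reading.
- camera_model(name): a dict with "intrinsics" (3x3 intrinsics, pixels), "R" (3x3) and "t" (3): a world point X has camera coordinates R X + t. Camera axes: x right, y down, z forward; pixel columns grow to the right and rows downward; lengths in m; the calibration is good to about 2 mm. A picture is of the moment at which its call begins: read the wrist's pose just before it. camera_model takes no time and is no camera call; for the wrist camera it gives the pose at the moment of the call.
- close_job(): hands the job in, once; it reports no verdict.
Trained networks look in the newest picture that a camera, given by its name, has taken for a name from the list of things; names that differ only in an ending like _2 or _b are one class to them, and where a whole thing is asked for, a point or a joint stands for the part that bears it (a point fixed in the world has none). Each returns a list of dicts, best first, with "conf" (0 to 1); they miss things now and then, are a little off and sometimes report something else, mostly with a low value. They report only what shows in the picture. A call takes as long as a camera call.
- find_in(query, camera): "point" ([x, y, z] in m, in the coordinates of the camera as it stood for that picture, good to about 4 mm: the middle of the surface that is visible of it).
- cut_out(query, camera): "mask" (384x512 bool, what is visible of it).
- spot_point(query, camera): "point" ([x, y, z] in m, in the coordinates of the camera as it stood for that picture, good to about 4 mm: a listed point, or the origin of a listed thing).
The state is a dict: "t": time; "q": joint angles; "dq": joint speeds; "joint_torque": joint torques, N m; "tool_pos": TCP position; "orientation": TCP orientation; "force": force on the tool from outside, world axes, zero at the start; "wrist_torque": the same for the moment, N m; "opening": finger opening in m.
Only numpy, scipy, OpenCV 4.12 (cv2) and the standard library are available. Lean on these libraries where they do the work, as an engineer would, in place of code of your own. Each camera call takes 0.05 s, during which the arm holds its last target. There are 200 camera calls.

### The job

Finish packing the order in the low cardboard tray, ready for wrapping, from the bottom layer up: first stand the violet carton fully down in the gap between the teal and the orange carton, then lay the long white mailer box flat along the top of all three, centred and in line with the tray, then put the red-taped kraft carton on the middle of the mailer, in line with it, and last stand the green tin, lid up, on the middle of that carton. Set each one down and let go of it before taking the next, do not drop them into place, and leave the two packed cartons where they stand and the blue-taped carton, the knife and the tape roll alone.

Things in the scene. Friction and masses are not known exactly. Their poses are not given: they have to be found in the camera images.
- tray: Low open brown kraft tray, immovable: outside 84 (x) by 166 (y, along its length) by 29 mm high; floor 4 mm thick, inside 78 by 160 mm, walls 3 mm thick and 25 mm above the floor. A carton stands at each end; between them a gap, 60 mm along y, for a third. Origin: centre of its underside, on the bench top, straight below the middle of the gap; z up.
- violet_mid (a point): Dark violet (plum) product carton with a pale lilac printed band and patch on its lid, on its own on the bench, upright: 64 (x) by 48 (y) by 80 mm high, about 0.18 kg. Point: its centre, 40 mm above its base. It fits the tray's gap only with its 48 mm side along the tray's y. Its four upright sides are plain and can be gripped.
- mailer_mid (a point): Long flat plain white mailer box with a small pale grey patch on top, lying on the bench: 60 (x) by 156 (y) by 36 mm high, about 0.25 kg. Point: its centre, 18 mm above its base. y along its length.
- redtape_mid (a point): Small brown kraft carton closed with a RED tape (22 mm wide, white dashes) along its top: 56 (x) by 80 (y, along the tape) by 48 mm high, about 0.2 kg. Point: its centre, 24 mm above its base.
- tin_mid (a point): Round green tin with a thin gold ring on its lid and a gold band low on its side, standing lid up: lid 58 mm across, body 55 mm, 50 mm high, about 0.15 kg. The lid is the top 18 mm. Point: its centre, 25 mm above its base; z up along its axis.
- teal_mid (a point): Teal product carton with a white band, already packed at one end of the tray: 64 (x) by 48 (y) by 80 mm high, loose, standing on the tray's floor. Point: its centre, 40 mm above its base. To be left as it stands.
- orange_mid (a point): Orange product carton with a white band, already packed at the other end of the tray: same size as the teal one (64 by 48 by 80 mm), loose. Point: its centre, 40 mm above its base. To be left as it stands. The tops of the teal and orange cartons are 84 mm above the bench.
- bluetape_mid (a point): Small brown kraft carton like the red-taped one (56 by 80 by 48 mm high) but with a BLUE tape: it belongs to another order. Point: its centre, 24 mm above its base. To be left alone.
- knife_mid (a point): Closed yellow utility knife lying flat, 146 mm long (x), 22 mm wide, 12 mm high, loose. Point: about its middle, 6 mm above the bench. To be left alone.
- taperoll_mid (a point): Roll of brown packing tape lying flat, 84 mm across, hole 68 mm, 48 mm high, loose. Point: its centre, 24 mm above the bench. To be left alone.

How it is judged:
On the way, in this order (a step that is already met when the one before it is completed fails the run):
1. the violet carton stands fully down in the gap, released (horizontal distance between violet_mid and tray below 0.011 m and height (world z) of violet_mid between 0.04 and 0.048 m and angle between violet_mid's own z axis and vertical below 0.08 rad and angle between the y axis of violet_mid and the y axis of tray, either way round below 0.2 rad and contact force between the fingers and violet below 0.1 N and linear speed of violet below 0.02 m/s and angular speed of violet below 0.2 rad/s), for 0.2 s.
2. the white mailer lies along the top of the three cartons, released (horizontal distance between violet_mid and tray below 0.011 m and height (world z) of violet_mid between 0.04 and 0.048 m and angle between each of violet_mid, mailer_mid's own z axis and vertical below 0.08 rad and angle between the y axis of each of violet_mid, mailer_mid and the y axis of tray, either way round below 0.2 rad and horizontal distance between mailer_mid and tray below 0.015 m and height (world z) of mailer_mid between 0.097 and 0.107 m and contact force between the fingers and mailer below 0.1 N and linear speed of mailer below 0.02 m/s and angular speed of mailer below 0.2 rad/s), for 0.2 s.
3. the red-taped carton sits on the middle of the mailer, released (horizontal distance between violet_mid and tray below 0.011 m and height (world z) of violet_mid between 0.04 and 0.048 m and angle between each of violet_mid, mailer_mid, redtape_mid's own z axis and vertical below 0.08 rad and angle between the y axis of each of violet_mid, mailer_mid and the y axis of tray, either way round below 0.2 rad and horizontal distance between mailer_mid and tray below 0.015 m and height (world z) of mailer_mid between 0.097 and 0.107 m and horizontal distance between redtape_mid and mailer_mid below 0.015 m and z of redtape_mid in the frame of mailer_mid between 0.037 and 0.047 m and angle between the y axis of redtape_mid and the y axis of mailer_mid, either way round below 0.2 rad and contact force between the fingers and redtape below 0.1 N and linear speed of redtape below 0.02 m/s and angular speed of redtape below 0.2 rad/s), for 0.2 s.
4. the green tin stands on the middle of the red-taped carton, released (horizontal distance between violet_mid and tray below 0.011 m and height (world z) of violet_mid between 0.04 and 0.048 m and angle between each of violet_mid, mailer_mid, redtape_mid, tin_mid's own z axis and vertical below 0.08 rad and angle between the y axis of each of violet_mid, mailer_mid and the y axis of tray, either way round below 0.2 rad and horizontal distance between mailer_mid and tray below 0.015 m and height (world z) of mailer_mid between 0.097 and 0.107 m and horizontal distance between redtape_mid and mailer_mid below 0.015 m and z of redtape_mid in the frame of mailer_mid between 0.037 and 0.047 m and angle between the y axis of redtape_mid and the y axis of mailer_mid, either way round below 0.2 rad and horizontal distance between tin_mid and redtape_mid below 0.012 m and z of tin_mid in the frame of redtape_mid between 0.044 and 0.054 m and contact force between the fingers and tin below 0.1 N and linear speed of tin below 0.02 m/s and angular speed of tin below 0.2 rad/s), for 0.2 s.
At the end, for the whole second after the job is handed in: Violet carton down in the gap (within 11 mm of its middle), mailer on the row and red-taped carton on the mailer (each centred within 15 mm), tin lid up on that carton (within 12 mm); all seated within 4 to 5 mm, level within 0.08 rad, boxes in line within 0.2 rad, released, at rest (all of step 4 and contact force between the fingers and violet below 0.1 N and linear speed of each of violet, mailer, redtape below 0.02 m/s and angular speed of each of violet, mailer, redtape below 0.2 rad/s and contact force between the fingers and mailer below 0.1 N and contact force between the fingers and redtape below 0.1 N); the robot touches nothing.
It fails at once if a packed carton was shifted by more than 15 mm or tilted by more than 0.2 rad (distance of any of teal_mid, orange_mid from where it was at the start of the episode above 0.015 m or angle between any of teal_mid, orange_mid's own z axis and vertical above 0.2 rad).
It fails at once if the blue-taped carton, the knife or the tape roll was moved by more than 20 mm (distance of any of bluetape_mid, knife_mid, taperoll_mid from where it was at the start of the episode above 0.02 m).
It fails at once if a thing was dropped at the tray (falling free at more than 0.6 m/s, a drop of about 2 cm) ((horizontal distance between violet_mid and tray below 0.12 m and contact force between the fingers and violet below 0.05 N and linear speed of violet above 0.6 m/s) or (horizontal distance between mailer_mid and tray below 0.12 m and contact force between the fingers and mailer below 0.05 N and linear speed of mailer above 0.6 m/s) or (horizontal distance between redtape_mid and tray below 0.12 m and contact force between the fingers and redtape below 0.05 N and linear speed of redtape above 0.6 m/s) or (horizontal distance between tin_mid and tray below 0.12 m and contact force between the fingers and tin below 0.05 N and linear speed of tin above 0.6 m/s)).
It also fails if it takes over 106 s, if anything falls off the work surface, if the arm or the gripper's body presses on something with over 40 N, if the wrist force passes 120 N, or if a joint passes its speed limit or range.

## Working session

There is one attempt and no reset: what is moved stays moved. The work goes in short steps, Python scripts to look and compute and a tool call to move; the robot and the scene stay as the last step left them, time stands still between calls to the robot, and variables do not carry over. Pictures are saved under pics/ and viewed, about 12 in all and at most 16, crops included, and the job is handed in when it is done.

Besides the shell and the picture viewer there is one more tool, called after "Request:" in YAML: its name, and indented under it one key for each argument. apply_moves: Moves the arm, as the interface text tells. Its arguments: {"type":"object","properties":{"commands":{"type":"array"},"squeeze":{"type":"number"}},"required":["commands"]}

```bash
mkdir -p pics; ls; cat > h.py <<'E'
from plant import *
import numpy as np, cv2
def cloud(d,m):
    K=np.array(m["intrinsics"]);v,u=np.mgrid[0:384,0:512]
    P=np.stack([(u-K[0,2])/K[0,0]*d,(v-K[1,2])/K[1,1]*d,d],-1)
    return (P-np.array(m["t"]))@np.array(m["R"])   # R^T (P-t)
def look(cam,name=None):
    m=camera_model(cam);p,d=read_camera(cam);W=cloud(d,m);W[d==0]=np.nan
    if name: cv2.imwrite(f"pics/{name}.png",p)
    return p,d,W,m
def st():
    s=read_state();print("t %.2f pos %s ori %s F %s open %.4f"%(s["t"],np.round(s["tool_pos"],4),np.round(s["orientation"],3),np.round(s["force"],1),s["opening"]));return s
def rect(W,mask,zlo,zhi):
    """min-area rect of the points of a mask in a height band: centre, size, angle of long side from world x (deg)"""
    s=mask&(W[...,2]>zlo)&(W[...,2]<zhi)
    q=W[s]
    if len(q)<20: return None
    (c,sz,a)=cv2.minAreaRect((q[:,:2]*1000).astype(np.float32))
    if sz[0]<sz[1]: sz=sz[::-1];a+=90
    return np.round(c,1),np.round(sz,1),round((a+90)%180-90,1),round(float(np.median(q[:,2])),4),len(q)
E
cat > a.py <<'E'
from h import *
s=st()
for c in ("top","scene"):
    p,d,W,m=look(c,c+"0")
    print(c,np.round(m["t"],3))
    for n in ["tray","violet_mid","mailer_mid","redtape_mid","tin_mid","teal_mid","orange_mid","bluetape_mid","knife_mid","taperoll_mid"]:
        r=spot_point(n,c)
        R=np.array(m["R"]);
        print(n,[(round(x["conf"],2),np.round((np.array(x["point"])-m["t"])@R,3).tolist()) for x in r[:2]])
E
python3 a.py
```

```text
pics
t 0.00 pos [0.2009 0.5648 0.2176] ori [-5.340e-01 -3.095e+00  3.000e-03] F [ 0.6  1.  -0.3] open 0.0927
top [0.031 0.588 1.049]
tray [(0.68, [0.475, 0.171, -0.0])]
violet_mid [(0.64, [0.557, 0.39, 0.036]), (0.24, [0.547, -0.402, 0.022])]
mailer_mid [(0.69, [0.488, -0.169, 0.015])]
redtape_mid [(0.88, [0.544, -0.401, 0.024])]
tin_mid [(0.72, [0.7, 0.125, 0.022]), (0.2, [0.473, 0.121, 0.048])]
teal_mid [(0.86, [0.475, 0.123, 0.047])]
orange_mid [(0.7, [0.475, 0.228, 0.041])]
bluetape_mid [(0.64, [0.65, -0.145, 0.024]), (0.38, [0.647, 0.008, 0.004])]
knife_mid [(0.79, [0.648, 0.009, 0.007]), (0.67, [0.488, -0.17, 0.01])]
taperoll_mid [(0.82, [0.702, 0.31, 0.025])]
scene [-0.331 -0.291  1.572]
tray [(0.61, [0.474, 0.173, 0.001])]
violet_mid [(0.94, [0.555, 0.385, 0.042])]
mailer_mid [(0.8, [0.489, -0.169, 0.018])]
redtape_mid [(0.69, [0.541, -0.409, 0.022])]
tin_mid [(0.63, [0.7, 0.125, 0.029])]
teal_mid [(0.95, [0.479, 0.116, 0.04])]
orange_mid [(0.65, [0.704, 0.303, 0.021]), (0.56, [0.47, 0.228, 0.045])]
bluetape_mid [(0.65, [0.65, -0.153, 0.022])]
knife_mid [(0.8, [0.649, 0.005, 0.001]), (0.35, [0.475, 0.119, 0.039])]
taperoll_mid [(0.88, [0.703, 0.306, 0.025]), (0.19, [0.469, 0.228, 0.048])]
```

```bash
cat > b.py <<'E'
from h import *
st()
p,d,W,m=look("top","top1")
for n,zl,zh in [("violet_mid",.07,.09),("mailer_mid",.028,.045),("redtape_mid",.04,.056),("bluetape_mid",.04,.056),("tin_mid",.042,.06),("teal_mid",.075,.095),("orange_mid",.075,.095),("tray",.02,.036),("knife_mid",.004,.02),("taperoll_mid",.04,.06)]:
    r=cut_out(n,"top")
    if r: print(n,round(r[0]["conf"],2),rect(W,r[0]["mask"],zl,zh))
    else: print(n,None)
E
python3 b.py
```

```text
t 1.10 pos [0.2011 0.5653 0.2186] ori [-0.534 -3.096 -0.   ] F [-0.2 -0.1 -0.7] open 0.0926
violet_mid 0.96 (array([554.6, 386.6]), array([62.8, 46.1]), 42.1, 0.0802, 387)
mailer_mid 0.64 (array([ 487.1, -165. ]), array([155.9,  60. ]), -70.6, 0.0358, 1125)
redtape_mid 0.96 (array([ 546.1, -401.7]), array([82.4, 56.8]), 68.2, 0.0478, 562)
bluetape_mid 0.89 (array([ 649.9, -146.9]), array([80.8, 56. ]), -70.1, 0.0481, 532)
tin_mid 0.55 (array([697.9, 125.3]), array([56.2, 55.7]), -72.1, 0.0502, 307)
teal_mid 0.76 (array([474. , 120.6]), array([60.9, 46.3]), 1.8, 0.0843, 380)
orange_mid 0.84 (array([473. , 228.9]), array([60.6, 50.2]), -0.6, 0.0841, 406)
tray 0.71 (array([474.2, 174. ]), array([163.7,  83.9]), -88.8, 0.0286, 146)
knife_mid 0.8 (array([654. ,   9.1]), array([144.5,  21.8]), -5.7, 0.0114, 314)
taperoll_mid 0.69 (array([704.4, 307.3]), array([82.5, 78.6]), 63.0, 0.0478, 236)
```

View pics/top0.png

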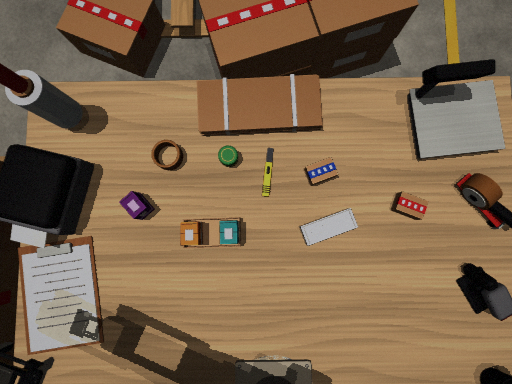

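View pics/scene0.png

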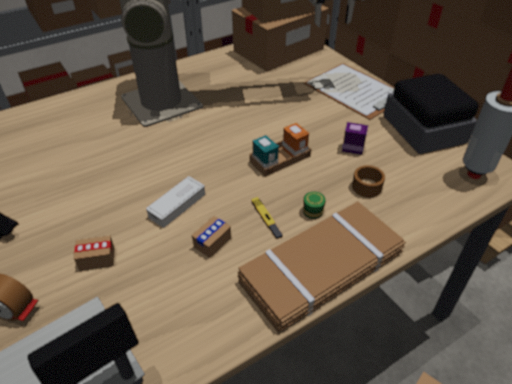

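Top view (512x384): violet at (135,205), tray row at (190–238,232), tin (228,156), tape roll (167,155), knife (267,172), blue-taped (321,172), mailer (329,227), red-taped (410,205). The scene view agrees. I'll go above the violet carton with the jaws along its 64 mm side (42°).

Request:
apply_moves:
  commands: [4.4,-2.2,0,0,0,-0.062,9.3,4.4,-2.2,0,0,0,-0.062,9.3,4.4,-2.2,0,0,0,-0.062,9.3,4.4,-2.2,0,0,0,-0.062,9.3,4.4,-2.2,0,0,0,-0.062,9.3,4.4,-2.2,0,0,0,-0.062,9.3,4.4,-2.2,0,0,0,-0.062,9.3,4.4,-2.2,0,0,0,-0.062,9.3]
  squeeze: 20

```text
t: 2.65
tool_pos: [0.5597, 0.3852, 0.2193]
orientation: [1.29, 2.864, 0.004]
force: [-0.0, 0.5, -0.3]
opening: 0.0931
```

```bash
cat >> h.py <<'E'
def jaw(s):
    from scipy.spatial.transform import Rotation as R
    M=R.from_rotvec(s["orientation"]).as_matrix();y=M[:,1];a=np.degrees(np.arctan2(y[1],y[0]));return (a+90)%180-90,M[:,2]
def band(W,cx,cy,r,zlo,zhi):
    """rect of whatever lies in a height band within r of a place"""
    return rect(W,np.hypot(W[...,0]-cx,W[...,1]-cy)<r,zlo,zhi)
E
cat > c.py <<'E'
import sys
from h import *
cam,cx,cy,r,zl,zh,name=sys.argv[1],*map(float,sys.argv[2:7]),(sys.argv[7] if len(sys.argv)>7 else None)
s=st();a,z=jaw(s);print("jaw",np.round(a,2),"z",np.round(z,3),"q",np.round(s["q"],2))
p,d,W,m=look(cam,name);print(cam,band(W,cx,cy,r,zl,zh))
E
python3 c.py wrist .555 .387 .06 .07 .09 w1
```

```text
t 2.65 pos [0.5597 0.3852 0.2193] ori [1.29  2.864 0.004] F [-0.   0.5 -0.3] open 0.0931
jaw 41.52 z [ 0.001  0.002 -1.   ] q [ 0.53  0.34  1.24  0.    1.56 -0.2 ]
wrist (array([553.5, 388.9]), array([64.1, 47.5]), 41.3, 0.0802, 3590)
```

Wrist reading agrees (63x47 mm at 41°). Centre, descend, grip, lift.

Request:
apply_moves:
  commands: [-0.6,0.3,-2,0,0,0,9.3,0,0,-4,0,0,0,9.3,0,0,-4,0,0,0,9.3,0,0,-4,0,0,0,9.3,0,0,-3,0,0,0,9.3,0,0,-0.9,0,0,0,9.3,0,0,0,0,0,0,5,0,0,0,0,0,0,5]

```text
t: 3.7
tool_pos: [0.5499, 0.3862, 0.0294]
orientation: [-1.291, -2.863, 0.002]
force: [0.7, 0.4, -0.1]
opening: 0.0774
```

Request:
apply_moves:
  commands: [0,0,0,0,0,0,5,0,0,0,0,0,0,5,0,0,0,0,0,0,5]

```text
t: 4.08
tool_pos: [0.5517, 0.3874, 0.0327]
orientation: [1.291, 2.862, 0.004]
force: [0.0, -0.3, -1.1]
opening: 0.0641
```

Request:
apply_moves:
  commands: [0,0,2,0,0,0,5,0,0,5,0,0,0,5,0,0,5,0,0,0,5,0,0,5,0,0,0,5,0,0,0,0,0,0,5]
  squeeze: 25

```text
t: 4.7
tool_pos: [0.5509, 0.3864, 0.2139]
orientation: [1.291, 2.86, 0.008]
force: [0.0, -0.1, -1.0]
opening: 0.064
```

Request:
apply_moves:
  commands: [-1.1,-3,0,0,0,-0.1,5,-1.1,-3,0,0,0,-0.1,5,-1.1,-3,0,0,0,-0.1,5,-1.1,-3,0,0,0,-0.1,5,-1.1,-3,0,0,0,-0.1,5,-1.1,-3,0,0,0,-0.1,5,-1.1,-3,0,0,0,-0.1,5,0,0,0,0,0,0,5]

```text
t: 5.7
tool_pos: [0.4681, 0.1693, 0.2123]
orientation: [2.219, 2.219, -0.0]
force: [-0.3, 0.9, -1.8]
opening: 0.0641
```

```bash
cat > d.py <<'E'
from h import *
s=st();a,z=jaw(s);print("jaw",np.round(a,2),"z",np.round(z,3))
for c in("top","wrist"):
    p,d,W,m=look(c,c+"2")
    for n,cy in(("teal",.121),("orange",.229)): print(c,n,band(W,.4735,cy,.045,.078,.092))
    print(c,"all",rect(W,(abs(W[...,0]-.4735)<.06)&(abs(W[...,1]-.175)<.11),.078,.092), "tray",rect(W,(abs(W[...,0]-.4735)<.06)&(abs(W[...,1]-.175)<.11),.022,.034))
E
python3 d.py
```

```text
t 5.70 pos [0.4681 0.1693 0.2123] ori [ 2.219  2.219 -0.   ] F [-0.3  0.9 -1.8] open 0.0641
jaw -0.0 z [ 0.002 -0.002 -1.   ]
top teal (array([475.8, 122.1]), array([63.2, 47.4]), -0.0, 0.084, 401)
top orange None
top all (array([475.8, 122.1]), array([63.2, 47.4]), -0.0, 0.084, 401) tray (array([474.7, 131.9]), array([84.2, 78.6]), 1.9, 0.0289, 105)
wrist teal None
wrist orange (array([472.4, 229.2]), array([64.1, 48. ]), 1.2, 0.0842, 4335)
wrist all (array([472.4, 229.2]), array([64.1, 48. ]), 1.2, 0.0842, 4335) tray (array([472.8, 205.3]), array([105.9,  84.2]), -88.9, 0.029, 983)
```

```bash
python3 - <<'E'
from h import *
p,d,W,m=look("wrist","w3")
r=cut_out("violet_mid","wrist")
print(len(r))
if r:
    print(r[0]["conf"]); q=W[r[0]["mask"]]; q=q[~np.isnan(q[:,0])]; print(len(q),np.percentile(q,[1,50,99],axis=0))
    for zl,zh in((.25,.27),(.18,.24)): print(rect(W,r[0]["mask"],zl,zh))
E
```

```text
1
0.8
18663 [[0.43696026 0.14728018 0.18711432]
 [0.46779034 0.1887382  0.26098949]
 [0.498763   0.19451129 0.26291471]]
(array([467.9, 170.2]), array([64.2, 49.1]), 0.4, 0.2614, 13294)
(array([468.1, 194. ]), array([65.1,  1.8]), 0.5, 0.218, 4093)
```

View pics/w3.png

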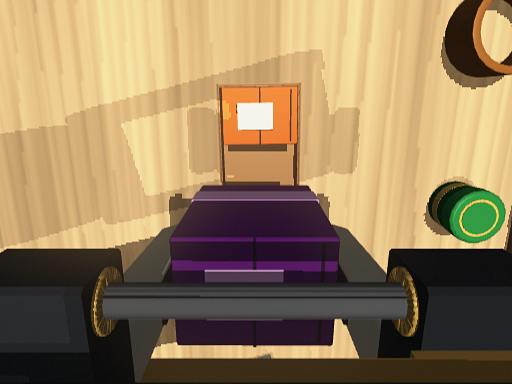

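The wrist view shows the violet carton upright in the jaws (centre x≈255 px, front edge v≈185) with the gap at (260,165) and orange at (258,115), so it needs about +5 mm in x and +5 mm in y.

Request:
apply_moves:
  commands: [0.5,0.5,0,0,0,0.01,5,0,0,-3,0,0,0,5,0,0,-3,0,0,0,5,0,0,-2,0,0,0,5,0,0,0,0,0,0,5]

```text
t: 6.52
tool_pos: [0.476, 0.1814, 0.1305]
orientation: [2.193, 2.245, 0.004]
force: [0.0, 0.4, -0.9]
opening: 0.0641
```

```bash
cat > e.py <<'E'
import sys
from h import *
n,zl,zh=sys.argv[1],float(sys.argv[2]),float(sys.argv[3])
s=st();a,z=jaw(s);print("jaw",np.round(a,2),"z",np.round(z,3))
p,d,W,m=look("wrist",sys.argv[4])
for x in(n,"orange_mid"):
    r=cut_out(x,"wrist")
    if r: print(x,r[0]["conf"],rect(W,r[0]["mask"],zl,zh) if x==n else rect(W,r[0]["mask"],.078,.092))
E
python3 e.py violet_mid .15 .2 w4
```

```text
t 6.53 pos [0.476  0.1814 0.1305] ori [2.193 2.245 0.004] F [ 0.   0.4 -0.9] open 0.0641
jaw 1.35 z [ 0.004 -0.    -1.   ]
violet_mid 0.55 (array([475.2, 180.7]), array([64.3, 49. ]), 1.4, 0.1793, 15231)
orange_mid 0.87 (array([472.5, 229. ]), array([64.2, 47.5]), 1.3, 0.0842, 7830)
```

Request:
apply_moves:
  commands: [-0.2,-0.5,0,0,0,0,5,0,0,0,0,0,0,5,0,0,0,0,0,0,5]

```text
t: 7.05
tool_pos: [0.4775, 0.1767, 0.1364]
orientation: [2.19, 2.241, 0.017]
force: [0.4, -0.4, -1.8]
opening: 0.0639
```

```bash
python3 e.py violet_mid .15 .2 w5
```

```text
t 7.05 pos [0.4775 0.1767 0.1364] ori [2.19  2.241 0.017] F [ 0.4 -0.4 -1.8] open 0.0639
jaw 1.32 z [ 0.013  0.002 -1.   ]
violet_mid 0.58 (array([476.1, 175.7]), array([64.6, 49.2]), 1.6, 0.185, 15797)
orange_mid 0.65 (array([472.5, 229.2]), array([64.3, 47.8]), 1.0, 0.0842, 7551)
```

Request:
apply_moves:
  commands: [-0.35,0,-1,0,0.013,0,5,0,0,-1.5,0,0,0,5,0,0,-1.5,0,0,0,5,0,0,0,0,0,0,5]

```text
t: 7.7
tool_pos: [0.4722, 0.1764, 0.0916]
orientation: [-2.193, -2.244, 0.003]
force: [-0.4, 0.3, -1.7]
opening: 0.0641
```

```bash
python3 e.py violet_mid .11 .2 w6
```

```text
t 7.70 pos [0.4722 0.1764 0.0916] ori [-2.193 -2.244  0.003] F [-0.4  0.3 -1.7] open 0.0641
jaw 1.33 z [-0.004  0.001 -1.   ]
violet_mid 0.97 (array([473.8, 180.1]), array([73.4, 57.4]), 2.5, 0.1403, 15620)
orange_mid 0.62 (array([472.5, 229.2]), array([64.2, 47.5]), 1.2, 0.0842, 11693)
```

Request:
apply_moves:
  commands: [0,0,-1.5,0,0,0,5,0,0,-1.5,0,0,0,5,0,0,-1,0,0,0,5,0,0,0,0,0,0,5,0,0,0,0,0,0,5]

```text
t: 8.48
tool_pos: [0.4742, 0.1769, 0.0517]
orientation: [-2.195, -2.246, -0.003]
force: [0.5, -0.4, -1.1]
opening: 0.0641
```

Request:
apply_moves:
  commands: [-0.1,-0.1,-0.8,0,0,0,5,0,0,-0.4,0,0,0,5,0,0,-0.2,0,0,0,5,0,0,0,0,0,0,5]

```text
t: 8.98
tool_pos: [0.4738, 0.176, 0.0375]
orientation: [-2.195, -2.247, -0.005]
force: [-0.6, -0.1, -1.4]
opening: 0.0642
```

Request:
apply_moves:
  commands: [0,0,-0.15,0,0,0,5,0,0,-0.1,0,0,0,5,0,0,0,0,0,0,5]

```text
t: 9.35
tool_pos: [0.4742, 0.1762, 0.0355]
orientation: [-2.195, -2.247, -0.006]
force: [-0.5, -0.8, -1.6]
opening: 0.0639
```

```bash
python3 - <<'E'
from h import *
st();p,d,W,m=look("wrist","w7")
# top surface histogram near the carton
s=(abs(W[...,0]-.4735)<.03)&(abs(W[...,1]-.1755)<.022)
q=W[s][:,2];q=q[q<.11];h,e=np.histogram(q,bins=np.arange(.06,.11,.002));print([(round(float(a),3),int(b)) for a,b in zip(e,h) if b])
p,d,W,m=look("top")
s=(abs(W[...,0]-.4735)<.03)&(abs(W[...,1]-.1755)<.022);print(np.nanmedian(W[s][:,2]))
E
```

```text
t 9.35 pos [0.4742 0.1762 0.0355] ori [-2.195 -2.247 -0.006] F [-0.5 -0.8 -1.6] open 0.0639
[(0.08, 1), (0.082, 1984), (0.084, 7798), (0.086, 83)]
0.45657601144495685
```

View pics/w7.png

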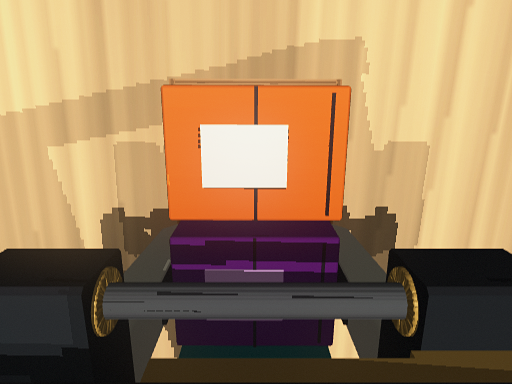

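Violet sits level with the orange top (85–86 mm), violet front edge at v≈222 with the gap to orange clear. Press 1 mm, release and rise.

Request:
apply_moves:
  commands: [0,0,-0.1,0,0,0,6,0,0,0,0,0,0,6.8,0,0,0,0,0,0,7.5,0,0,0,0,0,0,8,0,0,0,0,0,0,8.5,0,0,2,0,0,0,8.5,0,0,4,0,0,0,8.5,0,0,5,0,0,0,9.3]

```text
t: 10.45
tool_pos: [0.4705, 0.1752, 0.1426]
orientation: [-2.192, -2.243, 0.006]
force: [0.9, -0.3, 0.3]
opening: 0.0909
```

Request:
apply_moves:
  commands: [0,-3,2.5,0,0,0.04,9.3,0,-5,0,0,0,0.04,9.3,0,-5,0,0,0,0.04,9.3,0,-5,0,0,0,0.04,9.3,0,-5,0,0,0,0.04,9.3,0.4,-5,0,0,0,0.04,9.3,0.4,-5,0,0,0,0.04,9.3,0,0,0,0,0,0,9.3]

```text
t: 11.45
tool_pos: [0.4809, -0.164, 0.1754]
orientation: [1.843, 2.539, 0.009]
force: [-0.7, 0.5, 0.4]
opening: 0.0928
```

```bash
python3 - <<'E'
from h import *
s=st();a,z=jaw(s);print("jaw",np.round(a,2),"z",np.round(z,3))
p,d,W,m=look("top","top3")
for n in("violet_mid","teal_mid","orange_mid"):
    r=cut_out(n,"top")
    if r: print(n,r[0]["conf"],rect(W,r[0]["mask"],.075,.095))
print("row",rect(W,(abs(W[...,0]-.4735)<.06)&(abs(W[...,1]-.175)<.11),.075,.095))
print("mailer top",band(W,.487,-.165,.1,.028,.045))
p,d,W,m=look("wrist","w8");print("mailer wrist",band(W,.487,-.165,.1,.028,.045))
E
```

```text
t 11.45 pos [ 0.4809 -0.164   0.1754] ori [1.843 2.539 0.009] F [-0.7  0.5  0.4] open 0.0928
jaw 18.06 z [ 0.007  0.002 -1.   ]
violet_mid 0.9 (array([473.9, 171.9]), array([63.2, 52.8]), -0.2, 0.0841, 420)
teal_mid 0.9 (array([475.1, 121.2]), array([63.5, 47.3]), 2.1, 0.0842, 399)
orange_mid 0.58 (array([473. , 228.8]), array([61.3, 49.8]), 0.2, 0.0843, 409)
row (array([474.3, 175.5]), array([156.7,  63.5]), -88.8, 0.0842, 1233)
mailer top (array([ 482.4, -151.9]), array([127.9,  60. ]), -70.6, 0.0359, 649)
mailer wrist (array([ 486.6, -165.4]), array([156.4,  60.2]), -70.7, 0.0361, 10459)
```

Violet stands at 84 mm top with the row intact. Now the mailer.

Request:
apply_moves:
  commands: [0.5,-0.1,-2,0,0.007,0.02,9.3,0,0,-4,0,0,0,9.3,0,0,-3.5,0,0,0,9.3,0,0,-2,0,0,0,9.3,0,0,-1,0,0,0,9.3,0,0,0,0,0,0,9.3]

```text
t: 12.45
tool_pos: [0.4857, -0.1542, 0.0412]
orientation: [-1.794, -2.572, -0.003]
force: [0.7, 0.2, -0.2]
opening: 0.093
```

```bash
python3 c.py wrist .487 -.165 .1 .028 .045
```

```text
t 12.45 pos [ 0.4857 -0.1542  0.0412] ori [-1.794 -2.572 -0.003] F [ 0.7  0.2 -0.2] open 0.0930
jaw 20.22 z [-0.004  0.005 -1.   ] q [-0.41  0.06  1.91  0.    1.19 -0.76]
wrist (array([ 490.5, -157.2]), array([154. , 106.2]), -57.8, 0.0361, 23862)
```

Request:
apply_moves:
  commands: [0.1,-1.1,0,0,0,-0.015,9.3,0,0,0,0,0,0,9.3]

```text
t: 12.75
tool_pos: [0.4888, -0.1668, 0.0439]
orientation: [-1.816, -2.562, -0.004]
force: [-0.0, 0.2, -0.1]
opening: 0.0933
```

Request:
apply_moves:
  commands: [-0.2,0.1,-1.5,0,0,0,9.3,0,0,-1.2,0,0,0,9.3,0,0,-0.4,0,0,0,9.3,0,0,0,0,0,0,9.3]

```text
t: 13.25
tool_pos: [0.4867, -0.166, 0.011]
orientation: [-1.818, -2.561, -0.004]
force: [0.2, 0.3, 0.2]
opening: 0.0929
```

Request:
apply_moves:
  commands: [0,0,0,0,0,0,5,0,0,0,0,0,0,5,0,0,0,0,0,0,5,0,0,0,0,0,0,5,0,0,0,0,0,0,5,0,0,0,0,0,0,5]
  squeeze: 30

```text
t: 14.0
tool_pos: [0.4874, -0.1662, 0.0118]
orientation: [1.817, 2.562, 0.005]
force: [1.2, -0.1, -0.8]
opening: 0.0595
```

Request:
apply_moves:
  commands: [0,0,2,0,0,0,5,0,0,4,0,0,0,5,0,0,5,0,0,0,5,0,0,5,0,0,0,5,0,0,1,0,0,0,5,0,0,0,0,0,0,5]

```text
t: 14.75
tool_pos: [0.4825, -0.1641, 0.1815]
orientation: [-1.813, -2.555, -0.002]
force: [0.2, 0.3, -3.8]
opening: 0.0596
```

Request:
apply_moves:
  commands: [-0.1,2,0,0,0,-0.04,5,-0.1,4.5,0,0,0,-0.04,5,-0.2,5,0,0,0,-0.05,5,-0.2,5,0,0,0,-0.05,5,-0.2,5,0,0,0,-0.05,5,-0.2,5,0,0,0,-0.05,5,-0.2,4,0,0,0,-0.03,5,0,1.5,0,0,0,0,5]

```text
t: 15.75
tool_pos: [0.4575, 0.1642, 0.1586]
orientation: [-2.185, -2.211, 0.024]
force: [0.7, -1.2, -3.2]
opening: 0.0598
```

Request:
apply_moves:
  commands: [0,0,0,0,0,0,5,0,0,0,0,0,0,5]

```text
t: 16.0
tool_pos: [0.456, 0.1632, 0.1557]
orientation: [-2.181, -2.212, 0.031]
force: [-0.5, -0.4, -3.0]
opening: 0.06
```

```bash
python3 - <<'E'
from h import *
s=st();a,z=jaw(s);print("jaw",np.round(a,2),"z",np.round(z,3))
p,d,W,m=look("wrist","w9")
r=cut_out("mailer_mid","wrist");zt=s["tool_pos"][2]-.0118+.036
if r: print(r[0]["conf"],rect(W,r[0]["mask"],zt-.008,zt+.008),zt)
print("row",rect(W,(abs(W[...,0]-.4735)<.06)&(abs(W[...,1]-.175)<.12),.078,.092))
E
```

```text
t 16.00 pos [0.456  0.1632 0.1557] ori [-2.181 -2.212  0.031] F [-0.5 -0.4 -3. ] open 0.0600
jaw 0.82 z [-0.039  0.01  -0.999]
0.81 (array([456. , 175.9]), array([132. ,  60.2]), -89.0, 0.1803, 32107) 0.1798597978834809
row (array([473.8, 176.4]), array([153.6,  64. ]), -88.7, 0.084, 1563)
```

View pics/w9.png

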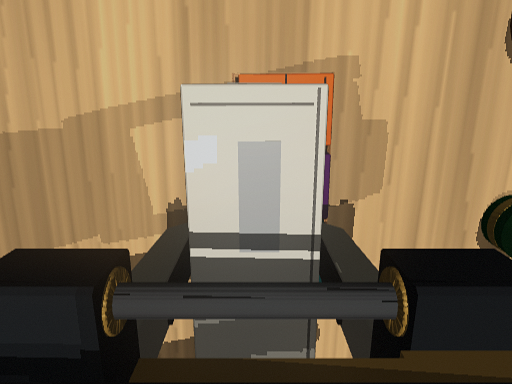

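Wrist view: mailer held straight, its far edge at v≈85, with orange showing beyond to the upper right; it needs about +18 mm x, +12 mm y and a small tilt fix.

Request:
apply_moves:
  commands: [0.9,0.6,0,-0.01,-0.039,0,5,0.9,0.6,0,0,0,0.005,5,0,0,0,0,0,0,5,0,0,0,0,0,0,5]

```text
t: 16.6
tool_pos: [0.4768, 0.1744, 0.1569]
orientation: [2.201, 2.236, 0.006]
force: [0.1, -0.6, -3.0]
opening: 0.0603
```

```bash
cat > f.py <<'E'
import sys
from h import *
n,g,hh=sys.argv[1],float(sys.argv[2]),float(sys.argv[3])
s=st();a,z=jaw(s);print("jaw",np.round(a,2),"z",np.round(z,3))
p,d,W,m=look("wrist",sys.argv[4] if len(sys.argv)>4 else None)
r=cut_out(n,"wrist");zt=s["tool_pos"][2]-g+hh
if r:
    k=r[0]["mask"]&(abs(W[...,2]-zt)<.008); q=W[k]; print(r[0]["conf"],rect(W,r[0]["mask"],zt-.008,zt+.008),"expect z",round(zt,4),"far y",np.percentile(q[:,1],99.5).round(4))
E
python3 f.py mailer_mid .0118 .036
```

```text
t 16.60 pos [0.4768 0.1744 0.1569] ori [2.201 2.236 0.006] F [ 0.1 -0.6 -3. ] open 0.0603
jaw 0.91 z [ 0.006  0.    -1.   ]
0.74 (array([475.7, 187.2]), array([132.3,  60.5]), -89.1, 0.1812, 32128) expect z 0.1811 far y 0.2526
```

Request:
apply_moves:
  commands: [-0.2,0,-1.5,0,0.005,0.005,5,0,0,-1.5,0,0,0,5,0,0,-1,0,0,0,5,0,0,-0.5,0,0,0,5,0,0,0,0,0,0,5]

```text
t: 17.32
tool_pos: [0.473, 0.1738, 0.107]
orientation: [-2.197, -2.244, 0.004]
force: [-0.3, -0.9, -2.1]
opening: 0.0598
```

```bash
python3 f.py mailer_mid .0118 .036
```

```text
t 17.32 pos [0.473  0.1738 0.107 ] ori [-2.197 -2.244  0.004] F [-0.3 -0.9 -2.1] open 0.0598
jaw 1.2 z [-0.003 -0.001 -1.   ]
0.63 (array([471.9, 186.8]), array([131.8,  60.4]), -88.9, 0.1313, 31965) expect z 0.1312 far y 0.2521
```

Bottom ~11 mm above the row. Ease down.

Request:
apply_moves:
  commands: [0.15,0.1,-0.5,0,0,0,5,0,0,-0.3,0,0,0,5,0,0,-0.2,0,0,0,5,0,0,0,0,0,0,5]

```text
t: 17.92
tool_pos: [0.4761, 0.1753, 0.0983]
orientation: [2.198, 2.244, 0.001]
force: [0.2, -0.0, -2.3]
opening: 0.0601
```

Request:
apply_moves:
  commands: [-0.1,0,-0.2,0,0,0,5,0,0,-0.1,0,0,0,5,0,0,0,0,0,0,5]

```text
t: 18.3
tool_pos: [0.4753, 0.1754, 0.0958]
orientation: [2.198, 2.244, 0.002]
force: [0.5, 0.4, -2.5]
opening: 0.0598
```

```bash
python3 f.py mailer_mid .0118 .036
```

```text
t 18.30 pos [0.4753 0.1754 0.0958] ori [2.198e+00 2.244e+00 2.000e-03] F [ 0.5  0.4 -2.5] open 0.0598
jaw 1.2 z [ 0.001  0.    -1.   ]
0.8 (array([474.3, 188.5]), array([131.5,  60.3]), -88.8, 0.1202, 32044) expect z 0.12 far y 0.2536
```

Request:
apply_moves:
  commands: [0,0,-0.1,0,0,0,5,0,0,0,0,0,0,5]

```text
t: 18.65
tool_pos: [0.4756, 0.1754, 0.0959]
orientation: [2.197, 2.244, 0.003]
force: [0.4, 0.8, -3.1]
opening: 0.0597
```

Request:
apply_moves:
  commands: [0,0,0,0,0,0,6.2,0,0,0,0,0,0,6.8,0,0,0,0,0,0,7.5,0,0,0,0,0,0,8.3,0,0,0,0,0,0,8.8,0,0,2,0,0,0,8.8,0,0,4,0,0,0,8.8,0,0,4,0,0,0,9.3]

```text
t: 19.65
tool_pos: [0.473, 0.1747, 0.1944]
orientation: [-2.196, -2.243, 0.007]
force: [0.5, 0.3, -0.6]
opening: 0.0917
```

Request:
apply_moves:
  commands: [0.3,-3,0,0,0,-0.03,9.3,0.6,-5,0,0,0,-0.03,9.3,0.6,-5,0,0,0,-0.03,9.3,0.6,-5,0,0,0,-0.03,9.3,0.6,-5,0,0,0,-0.03,9.3,0.6,-5,0,0,0,-0.03,9.3,0.6,-5,0,0,0,-0.03,9.3,0.6,-5,0,0,0,-0.03,9.3]

```text
t: 20.65
tool_pos: [0.5209, -0.213, 0.2006]
orientation: [2.448, 1.962, 0.008]
force: [0.2, 0.1, -0.1]
opening: 0.0932
```

```bash
python3 - <<'E'
from h import *
s=st();a,z=jaw(s);print("jaw",np.round(a,2),"z",np.round(z,3))
p,d,W,m=look("top","top4")
k=(abs(W[...,0]-.4735)<.06)&(abs(W[...,1]-.175)<.12)
print("mailer",rect(W,k,.11,.13)); print("below",rect(W,k,.078,.092))
r=cut_out("mailer_mid","top");print(r and (r[0]["conf"],rect(W,r[0]["mask"],.11,.13)))
cv2.imwrite("pics/t4c.png",cv2.resize(p[180:280,130:310],None,fx=4,fy=4))
E
```

```text
t 20.65 pos [ 0.5209 -0.213   0.2006] ori [2.448 1.962 0.008] F [ 0.2  0.1 -0.1] open 0.0932
jaw -12.58 z [ 0.007 -0.    -1.   ]
mailer (array([475.6, 175.6]), array([156.2,  60.1]), -88.7, 0.1201, 1335)
below (array([449.3, 155.1]), array([151.5,  57. ]), -65.0, 0.0841, 52)
(0.66, (array([476.1, 175.9]), array([155.6,  58.7]), -88.9, 0.1201, 1269))
```

View pics/t4c.png

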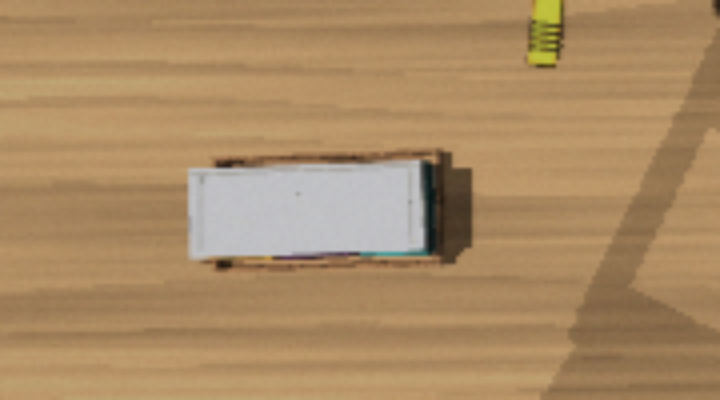

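Mailer lies flat on the row (crop: white box centred on the tray, about (310,212), parallax offset only). On to the red-taped carton.

Request:
apply_moves:
  commands: [0.6,-4.5,0,0,0,-0.04,9.3,0.6,-4,0,0,0,-0.04,9.3,0.6,-3.5,0,0,0,-0.04,9.3,0.4,-2,0,0,0,-0.03,9.3,0,0,0,0,0,0,9.3,0,0,0,0,0,0,9.3]

```text
t: 21.5
tool_pos: [0.5429, -0.3574, 0.199]
orientation: [2.596, 1.765, 0.007]
force: [0.0, 0.8, -0.3]
opening: 0.0933
```

```bash
python3 c.py wrist .546 -.402 .07 .04 .056 w10
```

```text
t 21.50 pos [ 0.5429 -0.3574  0.199 ] ori [2.596 1.765 0.007] F [ 0.   0.8 -0.3] open 0.0933
jaw -21.57 z [ 0.005  0.    -1.   ] q [-0.66  0.27  1.37  0.    1.5  -0.29]
wrist (array([ 545.8, -402.2]), array([80.6, 56. ]), 68.0, 0.0484, 4427)
```

Request:
apply_moves:
  commands: [0.2,-2.2,-2,0,0.005,-0.007,9.3,0.1,-2.2,-3,0,0,0,9.3,0,0,-4,0,0,0,9.3,0,0,-2.5,0,0,0,9.3,0,0,-1,0,0,0,9.3,0,0,0,0,0,0,9.3,0,0,0,0,0,0,9.3]

```text
t: 22.42
tool_pos: [0.5491, -0.3964, 0.0758]
orientation: [2.591, 1.767, 0.004]
force: [0.3, -0.5, 0.1]
opening: 0.0925
```

Request:
apply_moves:
  commands: [-0.3,-0.6,-1,0,0,0,9.3,0,0,-2,0,0,0,9.3,0,0,-2,0,0,0,9.3,0,0,-0.7,0,0,0,9.3,0,0,0,0,0,0,9.3]

```text
t: 23.05
tool_pos: [0.546, -0.4032, 0.0159]
orientation: [2.59, 1.766, 0.005]
force: [-0.5, 0.9, -0.3]
opening: 0.093
```

Request:
apply_moves:
  commands: [0,0.1,0,0,0,0,5,0,0,0,0,0,0,5,0,0,0,0,0,0,5,0,0,0,0,0,0,5,0,0,0,0,0,0,5,0,0,0,0,0,0,5]
  squeeze: 25

```text
t: 23.8
tool_pos: [0.5472, -0.4028, 0.0179]
orientation: [2.588, 1.765, 0.006]
force: [-0.5, 0.9, -1.1]
opening: 0.0561
```

Request:
apply_moves:
  commands: [0,0,2,0,0,0,5,0,0,4,0,0,0,5,0,0,5,0,0,0,5,0,0,5,0,0,0,5,0,0,4,0,0,0,5,0,0,0,0,0,0,5]

```text
t: 24.55
tool_pos: [0.5456, -0.4015, 0.2305]
orientation: [2.586, 1.763, 0.007]
force: [-0.2, 0.2, -2.5]
opening: 0.0558
```

Request:
apply_moves:
  commands: [-0.3,3,0,0,0,0.04,5,-0.6,5,0,0,0,0.04,5,-0.6,5,0,0,0,0.04,5,-0.6,5,0,0,0,0.04,5,-0.6,5,0,0,0,0.04,5,-0.6,5,0,0,0,0.04,5,-0.6,5,0,0,0,0.04,5,-0.6,5,0,0,0,0.04,5]

```text
t: 25.55
tool_pos: [0.4929, -0.0124, 0.2232]
orientation: [2.274, 2.163, 0.003]
force: [1.7, 0.0, -1.4]
opening: 0.0561
```

Request:
apply_moves:
  commands: [-0.5,4.5,0,0,0,0.03,5,-0.5,4,0,0,0,0.03,5,-0.5,3.5,0,0,0,0.03,5,-0.4,2,0,0,0,0.01,5,0,0,0,0,0,0,5,0,0,0,0,0,0,5]

```text
t: 26.3
tool_pos: [0.4677, 0.1347, 0.2177]
orientation: [-2.153, -2.284, 0.006]
force: [-1.0, -0.1, -1.9]
opening: 0.0559
```

```bash
python3 f.py redtape_mid .0175 .048 w11
```

```text
t 26.30 pos [0.4677 0.1347 0.2177] ori [-2.153 -2.284  0.006] F [-1.  -0.1 -1.9] open 0.0559
jaw 3.39 z [-0.005 -0.001 -1.   ]
0.94 (array([467.2, 134.7]), array([81.3, 56.4]), -87.2, 0.2483, 16792) expect z 0.2482 far y 0.1755
```

Request:
apply_moves:
  commands: [0.4,2,0,0,-0.005,-0.02,5,0.3,1.8,0,0,0,-0.015,5,0,0,-1,0,0,0,5,0,0,-1.5,0,0,0,5,0,0,0,0,0,0,5,0,0,0,0,0,0,5]

```text
t: 27.15
tool_pos: [0.4755, 0.1679, 0.1899]
orientation: [2.203, 2.238, -0.005]
force: [0.2, 0.0, -1.9]
opening: 0.0561
```

```bash
python3 f.py redtape_mid .0175 .048; python3 - <<'E'
from h import *
p,d,W,m=look("wrist");print("mailer",rect(W,(abs(W[...,0]-.4735)<.06)&(abs(W[...,1]-.175)<.12),.112,.128))
E
```

```text
t 27.15 pos [0.4755 0.1679 0.1899] ori [ 2.203  2.238 -0.005] F [ 0.2  0.  -1.9] open 0.0561
jaw 0.9 z [-0.001 -0.003 -1.   ]
0.58 (array([475.6, 168. ]), array([81.1, 57.8]), -89.4, 0.2205, 16791) expect z 0.2204 far y 0.2082
mailer (array([473.7, 226.1]), array([60.1, 56. ]), 1.2, 0.1201, 7303)
```

Request:
apply_moves:
  commands: [-0.1,0.75,-1,0,0,0,5,0,0,-1.5,0,0,0,5,0,0,-1,0,0,0,5,0,0,-0.4,0,0,0,5,0,0,0,0,0,0,5]

```text
t: 27.92
tool_pos: [0.4741, 0.1764, 0.1481]
orientation: [2.202, 2.239, -0.004]
force: [0.3, 0.6, -1.3]
opening: 0.0557
```

```bash
python3 f.py redtape_mid .0175 .048
```

```text
t 27.93 pos [0.4741 0.1764 0.1481] ori [ 2.202  2.239 -0.004] F [ 0.3  0.6 -1.3] open 0.0557
jaw 0.95 z [-0.001 -0.003 -1.   ]
0.66 (array([473.5, 176.4]), array([81.5, 56.3]), -89.7, 0.1788, 16705) expect z 0.1786 far y 0.2167
```

Request:
apply_moves:
  commands: [0.1,0,-0.5,0,0,0,5,0,0,-0.3,0,0,0,5,0,0,-0.15,0,0,0,5,0,0,0,0,0,0,5]

```text
t: 28.52
tool_pos: [0.4763, 0.1766, 0.1396]
orientation: [2.201, 2.237, -0.0]
force: [-0.7, 0.2, -0.8]
opening: 0.056
```

Request:
apply_moves:
  commands: [-0.1,0,-0.15,0,0,0,5,0,0,-0.1,0,0,0,5,0,0,0,0,0,0,5]

```text
t: 28.9
tool_pos: [0.4758, 0.1767, 0.138]
orientation: [2.201, 2.237, 0.001]
force: [-0.0, 0.2, -2.5]
opening: 0.0562
```

```bash
python3 f.py redtape_mid .0175 .048
```

```text
t 28.90 pos [0.4758 0.1767 0.138 ] ori [2.201e+00 2.237e+00 1.000e-03] F [-0.   0.2 -2.5] open 0.0562
jaw 0.93 z [ 0.003 -0.002 -1.   ]
0.56 (array([475.1, 176.7]), array([81.4, 56.3]), -89.6, 0.1686, 16792) expect z 0.1685 far y 0.2169
```

Request:
apply_moves:
  commands: [0,0,-0.1,0,0,0,5.3,0,0,0,0,0,0,6,0,0,0,0,0,0,7,0,0,0,0,0,0,8,0,0,0,0,0,0,8.8,0,0,2,0,0,0,9,0,0,4,0,0,0,9.3,0,0,4,0,0,0,9.3]

```text
t: 30.0
tool_pos: [0.473, 0.1759, 0.2353]
orientation: [-2.203, -2.239, 0.009]
force: [-0.1, -0.3, -0.5]
opening: 0.0925
```

Request:
apply_moves:
  commands: [1.5,-0.4,0,0,0,0,9.3,3.5,-0.8,0,0,0,0,9.3,4,-1,0,0,0,0,9.3,4,-1,0,0,0,0,9.3,4,-1,-1,0,0,0,9.3,3,-0.7,-1,0,0,0,9.3,1.5,-0.3,-1,0,0,0,9.3,0,0,0,0,0,0,9.3]

```text
t: 31.0
tool_pos: [0.6964, 0.1202, 0.1968]
orientation: [-2.201, -2.237, 0.012]
force: [-0.4, -0.3, -0.8]
opening: 0.0927
```

```bash
python3 c.py wrist .698 .125 .05 .044 .058 w12; python3 - <<'E'
from h import *
p,d,W,m=look("top","top5")
k=(abs(W[...,0]-.4735)<.06)&(abs(W[...,1]-.175)<.12)
print("red",rect(W,k,.16,.176)); print("mailer",rect(W,k,.112,.128)); print("below",rect(W,k,.078,.092))
E
```

```text
t 31.00 pos [0.6964 0.1202 0.1968] ori [-2.201 -2.237  0.012] F [-0.4 -0.3 -0.8] open 0.0927
jaw 0.93 z [-0.007 -0.003 -1.   ] q [ 0.1   0.44  1.16 -0.    1.55  0.08]
wrist (array([698.3, 126. ]), array([57. , 56.9]), 64.0, 0.0502, 2833)
red None
mailer None
below None
```

Request:
apply_moves:
  commands: [0.1,0.5,-2,0,0,0,9.3,0,0,-3.5,0,-0.007,0,9.3,0,0,-3,0,0,0,9.3,0,0,-2,0,0,0,9.3,0,0,0,0,0,0,9.3,0,0,0,0,0,0,9.3]

```text
t: 31.85
tool_pos: [0.6951, 0.1293, 0.0912]
orientation: [2.195, 2.24, 0.004]
force: [1.4, -0.2, -0.2]
opening: 0.0931
```

```bash
python3 c.py wrist .698 .125 .05 .044 .058
```

```text
t 31.85 pos [0.6951 0.1293 0.0912] ori [2.195 2.24  0.004] F [ 1.4 -0.2 -0.2] open 0.0931
jaw 1.14 z [ 0.006 -0.002 -1.   ] q [ 0.11  0.49  1.29 -0.    1.36  0.09]
wrist (array([697.9, 126.1]), array([57.2, 57. ]), -86.3, 0.0503, 5792)
```

Request:
apply_moves:
  commands: [0.25,-0.3,-1,0,0.005,0,9.3,0,0,-2,0,0,0,9.3,0,0,-2,0,0,0,9.3,0,0,-1,0,0,0,9.3,0,0,0,0,0,0,9.3]

```text
t: 32.52
tool_pos: [0.6983, 0.1258, 0.0279]
orientation: [2.198, 2.241, -0.0]
force: [-0.5, -0.1, -0.2]
opening: 0.0931
```

Request:
apply_moves:
  commands: [0,0,-0.5,0,0,0,9.3,0,0,0,0,0,0,7,0,0,0,0,0,0,5,0,0,0,0,0,0,5,0,0,0,0,0,0,5,0,0,0,0,0,0,5,0,0,0,0,0,0,5]
  squeeze: 20

```text
t: 33.4
tool_pos: [0.6996, 0.1261, 0.0248]
orientation: [2.196, 2.24, 0.004]
force: [-0.6, 0.1, -0.8]
opening: 0.0569
```

Request:
apply_moves:
  commands: [0,0,2,0,0,0,5,0,0,4,0,0,0,5,0,0,5,0,0,0,5,0,0,5,0,0,0,5,0,0,5,0,0,0,5,0,0,3,0,0,0,5,0,0,0,0,0,0,5]

```text
t: 34.28
tool_pos: [0.6969, 0.1258, 0.2805]
orientation: [2.195, 2.238, 0.008]
force: [-0.0, 0.4, -0.7]
opening: 0.0574
```

```bash
python3 f.py tin_mid .022 .05 w13
```

```text
t 34.27 pos [0.6969 0.1258 0.2805] ori [2.195 2.238 0.008] F [-0.   0.4 -0.7] open 0.0574
jaw 1.12 z [ 0.009 -0.001 -1.   ]
0.85 (array([696. , 135.3]), array([57.2, 38.7]), 1.1, 0.3061, 8379) expect z 0.3085 far y 0.1538
```

View pics/w13.png

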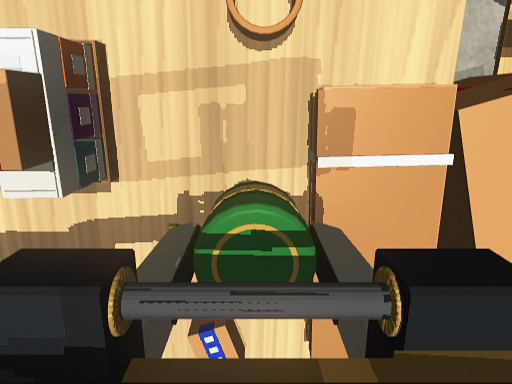

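Tin upright in the jaws (lid ring at (258,260)); at left the stack shows the mailer and kraft carton on the row of cartons. Carry back to the stack.

Request:
apply_moves:
  commands: [-1.5,0.3,0,0,0,0,5,-3,0.7,0,0,0,0,5,-4,0.9,0,0,0,0,5,-4,0.9,0,0,0,0,5,-4,0.9,0,0,0,0,5,-3,0.7,0,0,0,0,5,-1.5,0.3,0,0,0.008,0,5,0,0,0,0,0,0,5]

```text
t: 35.38
tool_pos: [0.4702, 0.1713, 0.2522]
orientation: [-2.185, -2.226, 0.05]
force: [-0.7, 0.6, -1.3]
opening: 0.0567
```

Request:
apply_moves:
  commands: [0,0,0,0,0,0,5,0,0,0,0,0,0,5]

```text
t: 35.62
tool_pos: [0.4713, 0.1707, 0.2512]
orientation: [-2.186, -2.225, 0.052]
force: [1.1, 0.5, -1.5]
opening: 0.0573
```

```bash
cat > g.py <<'E'
from h import *
p,d,W,m=look("wrist")
k=(abs(W[...,0]-.4735)<.06)&(abs(W[...,1]-.175)<.12)
print("red",rect(W,k,.16,.176)); print("mailer",rect(W,k,.112,.128)); q=W[k&(W[...,2]>.16)&(W[...,2]<.176)]
if len(q): print("red far y",np.percentile(q[:,1],99.5))
E
python3 f.py tin_mid .0244 .05; python3 g.py
```

```text
t 35.62 pos [0.4713 0.1707 0.2512] ori [-2.186 -2.225  0.052] F [ 1.1  0.5 -1.5] open 0.0573
jaw 1.02 z [-0.039 -0.008 -0.999]
0.62 (array([471.3, 180.2]), array([57. , 38.7]), 1.2, 0.2768, 8537) expect z 0.2768 far y 0.199
red (array([475.3, 187.2]), array([59.9, 55.7]), -89.6, 0.1683, 4021)
mailer (array([473.5, 234. ]), array([60.1, 39.9]), 1.3, 0.12, 3254)
red far y 0.21702921947174908
```

Request:
apply_moves:
  commands: [0.3,0.6,0,0.008,-0.039,0,5,0,0,-0.5,0,0,0,5,0,0,-1,0,0,0,5,0,0,-1,0,0,0,5,0,0,0,0,0,0,5]

```text
t: 36.4
tool_pos: [0.4742, 0.1771, 0.2241]
orientation: [2.201, 2.24, 0.003]
force: [0.1, -0.4, -1.7]
opening: 0.0571
```

```bash
python3 f.py tin_mid .0244 .05; python3 g.py
```

```text
t 36.40 pos [0.4742 0.1771 0.2241] ori [2.201 2.24  0.003] F [ 0.1 -0.4 -1.7] open 0.0571
jaw 1.02 z [ 0.002  0.    -1.   ]
0.69 (array([473.3, 186.5]), array([57.2, 38.7]), 1.1, 0.2497, 8570) expect z 0.2497 far y 0.2052
red (array([475.3, 198. ]), array([56.3, 38.6]), -0.6, 0.1682, 3242)
mailer (array([473.5, 234.3]), array([60.6, 40.1]), 2.5, 0.1201, 3829)
red far y 0.21705080613250027
```

Base at 199.7 mm, seat 168 mm: 31 mm to go.

Request:
apply_moves:
  commands: [0.1,0,-0.8,0,0,0,5,0,0,-0.8,0,0,0,5,0,0,-0.4,0,0,0,5,0,0,0,0,0,0,5,0,0,0,0,0,0,5]

```text
t: 37.17
tool_pos: [0.4764, 0.1773, 0.2047]
orientation: [2.2, 2.239, 0.007]
force: [-0.8, 0.3, -1.7]
opening: 0.057
```

Request:
apply_moves:
  commands: [-0.1,0,-0.6,0,0.005,0,5,0,0,-0.3,0,0,0,5,0,0,-0.15,0,0,0,5,0,0,0,0,0,0,5]

```text
t: 37.67
tool_pos: [0.4755, 0.1773, 0.1937]
orientation: [-2.201, -2.241, -0.001]
force: [-0.9, 0.7, -1.6]
opening: 0.0573
```

```bash
python3 f.py tin_mid .0244 .05
```

```text
t 37.67 pos [0.4755 0.1773 0.1937] ori [-2.201e+00 -2.241e+00 -1.000e-03] F [-0.9  0.7 -1.6] open 0.0573
jaw 1.02 z [ 0.     0.001 -1.   ]
0.57 (array([474.7, 186.8]), array([57. , 38.4]), 1.3, 0.2193, 8504) expect z 0.2193 far y 0.2055
```

Tin top at 219.3, seated would be 218. Ease 1.3 mm more and release.

Request:
apply_moves:
  commands: [0,0,-0.1,0,0,0,5,0,0,-0.1,0,0,0,5,0,0,0,0,0,0,5]

```text
t: 38.15
tool_pos: [0.4761, 0.1775, 0.1929]
orientation: [2.201, 2.241, 0.004]
force: [-0.4, 0.0, -2.0]
opening: 0.0572
```

Request:
apply_moves:
  commands: [0,0,0,0,0,0,5.9,0,0,0,0,0,0,6.5,0,0,0,0,0,0,7.2,0,0,0,0,0,0,8,0,0,0,0,0,0,9,0,0,1.5,0,0,0,9.3,0,0,3,0,0,0,9.3,0,0,4,0,0,0,9.3]

```text
t: 39.15
tool_pos: [0.4741, 0.177, 0.2784]
orientation: [-2.2, -2.239, 0.004]
force: [0.4, -0.0, 0.9]
opening: 0.0929
```

Request:
apply_moves:
  commands: [0,0,2,0,0,0,9.3,0,-3,0,0,0,0,9.3,0,-5,0,0,0,0,9.3,0,-5,0,0,0,0,9.3,0,-5,0,0,0,0,9.3,0,-5,0,0,0,0,9.3,0,-2,0,0,0,0,9.3,0,0,0,0,0,0,9.3]

```text
t: 40.15
tool_pos: [0.4762, -0.0796, 0.315]
orientation: [2.192, 2.236, 0.018]
force: [-0.2, 0.6, 0.4]
opening: 0.093
```

```bash
python3 - <<'E'
from h import *
st()
p,d,W,m=look("top","top6");p2,*_=look("scene","scene6")
k=(abs(W[...,0]-.4735)<.06)&(abs(W[...,1]-.175)<.12)
for n,a,b in(("tin",.21,.226),("red",.16,.176),("mailer",.112,.128)): print(n,rect(W,k,a,b))
for n,cx,cy,r,a,b in (("blue",.65,-.147,.07,.04,.056),("knife",.654,.009,.09,.004,.02),("roll",.704,.307,.06,.04,.06)): print(n,band(W,cx,cy,r,a,b))
cv2.imwrite("pics/end.png",np.hstack([cv2.resize(p[180:280,150:270],(480,400)),cv2.resize(p2[80:180,230:320],(300,400))]))
E
```

```text
t 40.15 pos [ 0.4762 -0.0796  0.315 ] ori [2.192 2.236 0.018] F [-0.2  0.6  0.4] open 0.0930
tin (array([476.6, 175.9]), array([55.7, 54.9]), 89.2, 0.2181, 455)
red (array([475.6, 176.3]), array([80.9, 55.5]), 89.8, 0.1682, 248)
mailer (array([475.3, 175.5]), array([155.9,  59.8]), -88.1, 0.1202, 578)
blue (array([ 650. , -146.8]), array([81. , 56.2]), -70.5, 0.0482, 482)
knife (array([652.2,  11.2]), array([164.3, 157.9]), 29.2, 0.0111, 389)
roll (array([705. , 306.7]), array([82.7, 81.4]), -26.3, 0.0474, 251)
```

View pics/end.png

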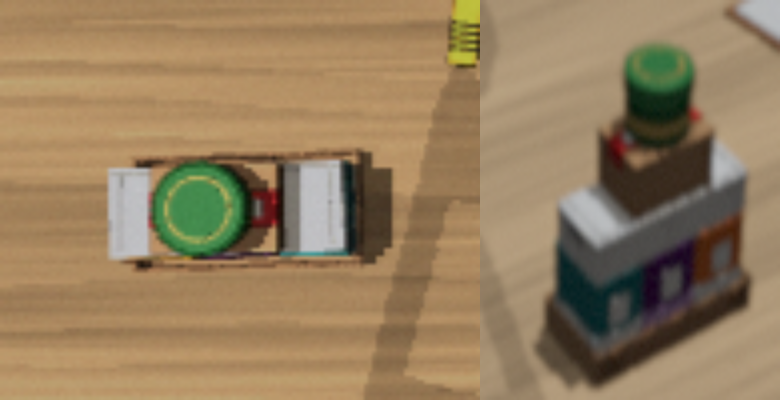

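The picture shows the finished stack: tin lid up at (200,208), on the red-taped carton, on the mailer, on the row. Every level is at its expected height and centred to about 1 mm. Handing in.

```bash
python3 -c "
from plant import *
print(close_job())"
```

```text
the job is handed in; nothing more can be done
None
```

The order is packed and handed in at about 40 s of the 106 s. The violet carton is in the gap, the mailer is along the row, the red-taped carton is on the mailer, and the tin is lid up on top. I set each one down and let go of it before taking the next.

**Stack:** In the last top-camera check the tops measured 120 mm (mailer), 168 mm (red-taped carton) and 218 mm (tin), each as expected. Their centres lie within about 2 mm of each other and of the row. The mailer and the red-taped carton are within about 2° of each other.

**Bottom layer:** The violet top measured 84 mm after release, and the teal and orange cartons had not noticeably moved. The mailer hid this layer from the top camera afterwards. The last picture shows all three cartons upright in the tray.

**Things to leave alone:** The blue-taped carton and the tape roll measured within 1 mm of where they started.

**Check that failed:** The final fit on the knife mixed in other points and gave a false size. It looks undisturbed in the picture, but I did not measure it again. The arm never went near it below the height of the tin.

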